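# Tip a pail of tomatoes into the salad crate

## Task

Lift the pail of tomatoes by its bail and hang it, still full, on the crate's frame: both side pins fully down in the two green notched posts at once, with the red lug over the crate's low end; then let go of the bail. Then take the pail by the red lug on its bottom rim and swing the bottom up, well past level, with the pins staying in the notches, so that all four tomatoes pour into the crate. Finally let the emptied pail hang upright in the notches and leave the bottle, jar and bowl alone.

Things in the scene. Friction and masses are not known exactly. Their poses are not given: they have to be found in the camera images.
- pail: Round steel pail, 115 mm tall, outer radius 48 mm at the bottom, 60 mm at the mouth, walls 4 mm, 0.3 to 0.5 kg, with four tomatoes in it. Origin: centre of its underside, z up through the mouth. Two round pins, 10 mm thick, stick out along +y and -y, 100 mm above the underside, ends 120 mm from the axis; the pail can turn about them. A red lug on the bottom rim points to -x.
- bail: The pail's wire bail handle (6 mm wire). Origin on its hinge line, which is the line of the pins, on the pail's axis; y along the pins, z towards the grip. The arch is 138 mm wide and its straight top lies 95 mm from the hinge line. The hinge is slightly stiff (0.06 N m): the bail stays where it is left; it starts leaning up to 20 degrees either way about y.
- bail_grip (a point): Centre of the black flat-sided grip on top of the bail: 14 mm thick (the bail's x), 74 mm long (y), 22 mm tall (z), 95 mm from the hinge line.
- lug: Red lug fixed to the pail's bottom rim; origin at its grasp point, axes as the pail's, 94 mm out along the pail's -x and 20 mm above the underside. The lug is an upright block 12 mm thick (along the pail's y), 24 mm tall, reaching from the wall (48 mm) to 108 mm from the pail's axis.
- pin_left (a point): Point on the axis of the pail's +y pin, 101 mm from the pail's axis, 100 mm above the underside.
- pin_right (a point): Point on the axis of the pail's -y pin, 101 mm from the pail's axis, 100 mm above the underside.
- crate: Fixed clear crate, 200 mm wide in y, with a green notched post at each side. Origin on the table, under the middle of the line between the notches. It reaches from x = -80 mm (low end, walls 50 mm high) to x = +180 mm (deep end, walls 110 mm high from x = +50 mm on); +x points roughly away from the robot. The pail hangs between the posts, its bottom 75 mm up, red lug at the crate's -x side.
- seat_left (a point): Where the axis of the pail's +y pin lies when it is home in the +y post's notch: y = +101 mm, 175 mm above the table. The notch is a slot 14 mm wide in x and 18 mm deep with a flared mouth 60 mm wide whose top is 214 mm above the table; the post is 11 mm thick in y.
- seat_right (a point): The same for the -y post: y = -101 mm, 175 mm above the table.
- oil: Bystander: amber bottle, 62 mm across, 190 mm tall. Origin at the centre of its underside.
- jar: Bystander: glass jar with a white lid, 66 mm across, 85 mm tall. Origin at the centre of its underside.
- bowl: Bystander: white bowl, 170 mm across, 60 mm tall. Origin at the centre of its underside.
- tomato1: Ripe tomato, a ball 40 mm across, 35 g; origin at its centre. It starts in the pail.
- tomato2: Ripe tomato, a ball 40 mm across, 35 g; origin at its centre. It starts in the pail.
- tomato3: Ripe tomato, a ball 40 mm across, 35 g; origin at its centre. It starts in the pail.
- tomato4: Ripe tomato, a ball 40 mm across, 35 g; origin at its centre. It starts in the pail.

How it is judged:
By the outcome, as a careful person would: the job done as asked, in the order asked, and still so for the second after the job is handed in, with the robot touching nothing.
It also fails if it takes over 72 s, if anything falls off the work surface, if the arm or the gripper's body presses on something with over 40 N, if the wrist force passes 120 N, or if a joint passes its speed limit or range.

## Robot

A 7-joint arm with a two-finger parallel gripper is mounted at the origin on the work surface. World frame = base frame: x ahead of the robot, y to its left, z up, the work surface at z = 0. Lengths are in m, angles in rad, forces in N, time in s.
With the tool pointing down it reaches from about 0.4 to 0.85 m from the base axis. Payload 10.4 kg.
Tool frame: the origin (TCP) lies midway between the tips of the shut fingers; the grasp point (between the pads) lies 19 mm behind it (r.grasp_offset is the distance from the TCP to the grasp point, in m); x points along the fingers, y is the direction in which the jaws open and shut, and the axes are right-handed (so a half turn about x gives the same grasp; the last joint's range is limited). The gripper opens to 87 mm and grips with 3 to 60 N. Pads are 19 mm wide; open, the fingers measure 117 mm over their backs; the gripper's body (75 mm by 190 mm) begins 51 mm behind the grasp point.
Start: joints at [-1.23, 0.332, -0.065, 1.46, 0.022, 1.35, -0.088], TCP at [0.222, 0.584, 0.223] pointing down, gripper open.
Joint ranges: [-2.6, 2.6], [-0.5, 2.12], [-1.47, 1.34], [0.16, 2.42], [-1.27, 4.41], [0.06, 2.06], [-2.6, 2.6]. Speed limits (rad/s): [2.22, 2.22, 2.79, 2.79, 3.14, 3.14, 3.14].

## Interface

Orientations are given as a unit quaternion [x, y, z, w].
In Python, from bench import r, vision, close_job gives the robot as it stands. The module is installed in compiled form; this text tells all that it offers.
- The arm moves only by the shell command python3 -m pendant 'ROWS' [OPENING] [FORCE]. ROWS is text: rows parted by semicolons, each of 6 numbers parted by spaces: the shift along the tool's x, y, z in units of 0.25 m (1.0 is 0.25 m), then the turn, a rotation vector about the tool's x, y, z in units of 1.5 rad (1.0 is 1.5 rad). A call has 1 to 8 rows; each row is the pose to reach, as a shift and turn from the pose commanded when the call began, along the tool's axes at that moment; what a row does not reach only later rows make up. A row lasts 1/10 s, in which the tool goes at most 50 mm and 8.59 degrees, less where a joint would pass 70% of its speed; a pose out of reach is approached as far as the arm can. A call with a number of a shift or a turn outside -1 to 1 is refused whole. A call with a gripper value outside its range is refused whole. OPENING is the gripper command: -1 is shut, 1 is fully open, values between are in proportion, set as the call begins (- or left out, the last holds). The fingers move at their own pace and stop on an object; FORCE is the grip in N (left out, the last holds). Time passes only in rows, so rows that repeat a pose let the fingers close. It gives the time, the measured TCP pose, the force and the opening at its end, in the units of the state.
- r.read_state(): the state, without advancing time (a new reading comes with each control period).
- vision.camera(name): name is "scene" or "top" or "wrist"; returns (picture, depth): 420x560x3 uint8, blue, green, red; 420x560 float32, m along the optical axis (not along the pixel's ray), 0 where there is no reading.
- vision.get_calibration(name): a dict with "camera_matrix" (3x3 intrinsics, pixels), "rvec" (rotation vector, rad) and "tvec" (3), from world to camera coordinates, as OpenCV has them. Camera axes: x right, y down, z forward; pixel columns grow to the right and rows downward; lengths in m; the calibration is good to about 2 mm. A picture is of the moment at which its call begins: read the wrist's pose just before it. get_calibration takes no time and is no camera call; for the wrist camera it gives the pose at the moment of the call.
- close_job(): hands the job in, once; it reports no verdict.
The state is a dict: "time": time; "joint_positions": joint angles; "joint_vel": joint speeds; "joint_torque": joint torques, N m; "ee_pos": TCP position; "eef_rot": TCP orientation; "ft_force": force on the tool from outside, world axes, zero at the start; "torque": the same for the moment, N m; "width": finger opening in m.
Only numpy, scipy, OpenCV 4.12 (cv2) and the standard library are available. Lean on these libraries where they do the work, as an engineer would, in place of code of your own. Each camera call takes 0.05 s, during which the arm holds its last target. There are 200 camera calls.

## Working session

There is one attempt and no reset: what is moved stays moved. The work goes in short steps, Python scripts to look and compute and a shell command to move; the robot and the scene stay as the last step left them, time stands still between calls to the robot, and variables do not carry over. Pictures are saved under pics/ and viewed, about 8 in all and at most 12, crops included, and the job is handed in when it is done.

```bash
mkdir -p pics; cat > h.py <<'E'
import numpy as np,cv2
from scipy.spatial.transform import Rotation as R
from bench import r,vision
def cal(n):
    c=vision.get_calibration(n);K=np.array(c["camera_matrix"]);Rm=cv2.Rodrigues(np.array(c["rvec"],float))[0];return K,Rm,np.array(c["tvec"],float).ravel()
def cloud(n,d,c=None):
    K,Rm,t=c or cal(n);v,u=np.mgrid[:d.shape[0],:d.shape[1]]
    p=np.stack([(u-K[0,2])/K[0,0]*d,(v-K[1,2])/K[1,1]*d,d],-1);return (p-t)@Rm
def proj(n,P):
    K,Rm,t=cal(n);q=(Rm@np.asarray(P,float).T).T+t;q=q@K.T;return q[...,:2]/q[...,2:]
E
python3 - <<'E'
from h import *
s=r.read_state();print(s["time"],s["ee_pos"],s["eef_rot"],s["width"],r.grasp_offset, s["ft_force"])
for n in("scene","top"):
    a,d=vision.camera(n);cv2.imwrite(f"pics/{n}0.png",a);np.save(f"{n}0.npy",d)
    K,Rm,t=cal(n);print(n,-Rm.T@t,Rm[2],K[0,0])
E
```

```text
0.0 [0.22226262 0.58373172 0.22175961] [ 0.1274018   0.69549804 -0.12839348  0.69538936] 0.08679709402932351 0.0187 [-1.08789404  0.59312454  0.07726967]
scene [ 1.09763259 -0.44430956  0.99007677] [-0.45932568  0.34975994 -0.81650959] 403.3502125041913
top [ 0.38488627 -0.10485857  1.32787415] [ 0.20297294  0.02565165 -0.97884829] 512.1996001365928
```

View pics/scene0.png

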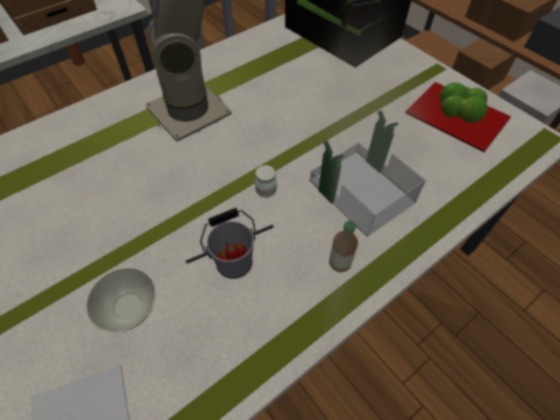

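View pics/top0.png

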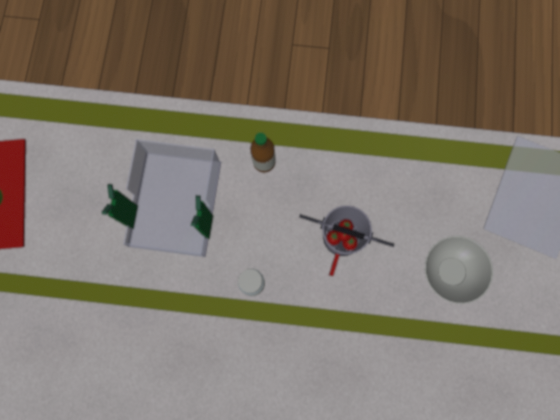

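The views show the pail near top (347,232), with its lug at (334,266), pin ends at (301,216) and (393,244), and grip at (348,231). The crate posts are near (120,207) and (203,217), with the bottle at (263,152), jar at (251,281) and bowl at (458,269). Next I measure.

```bash
python3 - <<'E'
from h import *
for n in("top","scene"):
    a=cv2.imread(f"pics/{n}0.png");d=np.load(f"{n}0.npy");P=cloud(n,d)
    h=cv2.cvtColor(a,cv2.COLOR_BGR2HSV);H,S,V=[h[...,i].astype(int) for i in range(3)]
    X,Y,Z=P[...,0],P[...,1],P[...,2]
    ok=(d>0)&(X>0.3)
    print("==",n)
    g=ok&(H>45)&(H<95)&(S>70)&(V<110)&(Z>.04)&(X<.9)&(Z<.26)
    k,l,st,c=cv2.connectedComponentsWithStats(g.astype(np.uint8))
    for i in range(1,k):
        if st[i,4]<25: continue
        q=P[l==i];print("green",c[i].round(),st[i,4],q.min(0).round(3),q.max(0).round(3),np.median(q,0).round(3))
        t=q[q[:,2]>.19]; 
        if len(t): print("   top",len(t),t.mean(0).round(3),t.min(0).round(3),t.max(0).round(3))
    # pail: cloud area
    red=ok&((H<6)|(H>174))&(S>150)&(V>60)
    k,l,st,c=cv2.connectedComponentsWithStats(red.astype(np.uint8))
    for i in range(1,k):
        if st[i,4]<15: continue
        q=P[l==i];print("red",c[i].round(),st[i,4],np.median(q,0).round(3),q.min(0).round(3),q.max(0).round(3))
    blk=ok&(V<40)&(Z>.13)&(X<.8)
    k,l,st,c=cv2.connectedComponentsWithStats(blk.astype(np.uint8))
    for i in range(1,k):
        if st[i,4]<30: continue
        q=P[l==i];print("blk",c[i].round(),st[i,4],np.median(q,0).round(3),q.min(0).round(3),q.max(0).round(3), cv2.minAreaRect(q[:,:2].astype(np.float32)))
    # pins: points with z .085-.115 dark near pail
    c0=np.array([.42,-.2])
    top=ok&(Z>.09)&(Z<.125)&(X<.8)&(X>.3)&(S<90)
    k,l,st,c=cv2.connectedComponentsWithStats(top.astype(np.uint8))
    for i in range(1,k):
        if st[i,4]<15: continue
        q=P[l==i];print("z.1",c[i].round(),st[i,4],np.median(q,0).round(3),q.min(0).round(3),q.max(0).round(3))
    z=cv2.resize(a[200:300,280:410] if n=="top" else a[190:290,170:300],None,fx=5,fy=5,interpolation=cv2.INTER_CUBIC)
    z2=cv2.resize(a[130:260,90:230] if n=="top" else a[100:230,300:440],None,fx=4,fy=4,interpolation=cv2.INTER_CUBIC)
    np.save(f"{n}_z.npy",z);cv2.imwrite(f"pics/{n}_p.png",np.clip(z.astype(int)*1.5,0,255));cv2.imwrite(f"pics/{n}_c.png",np.clip(z2*1.5,0,255))
A=[cv2.imread(f"pics/{x}.png") for x in("top_p","scene_p","top_c","scene_c")]
A=[cv2.resize(x,(400,300)) for x in A]
cv2.imwrite("pics/m.png",np.vstack([np.hstack(A[:2]),np.hstack(A[2:])]))
E
```

```text
== top
green [260. 138.] 118 [ 0.781 -0.007  0.177] [0.809 0.02  0.197] [0.793 0.007 0.19 ]
   top 66 [0.794 0.006 0.192] [ 0.781 -0.007  0.19 ] [0.807 0.019 0.197]
green [119. 207.] 637 [0.575 0.323 0.041] [0.638 0.336 0.213] [0.605 0.326 0.134]
   top 88 [0.608 0.328 0.201] [0.575 0.323 0.19 ] [0.638 0.333 0.213]
green [202. 218.] 410 [0.569 0.122 0.04 ] [0.633 0.133 0.215] [0.6   0.124 0.144]
   top 78 [0.602 0.126 0.202] [0.569 0.123 0.191] [0.633 0.131 0.215]
red [ 12. 193.] 2522 [0.635 0.66  0.012] [0.487 0.602 0.002] [0.783 0.724 0.021]
red [342. 223.] 27 [ 0.643 -0.214  0.042] [ 0.603 -0.224  0.03 ] [ 0.653 -0.194  0.207]
red [351. 226.] 17 [ 0.638 -0.235  0.039] [ 0.599 -0.241  0.033] [ 0.651 -0.219  0.204]
red [342. 240.] 264 [ 0.6   -0.217  0.04 ] [ 0.58  -0.256  0.027] [ 0.622 -0.18   0.2  ]
red [334. 264.] 51 [ 0.539 -0.205  0.033] [ 0.512 -0.212  0.027] [ 0.562 -0.198  0.038]
blk [349. 232.] 113 [ 0.594 -0.217  0.204] [ 0.584 -0.248  0.199] [ 0.603 -0.183  0.21 ] ((0.5934467911720276, -0.21573778986930847), (0.06580490618944168, 0.008925091475248337), 77.48661041259766)
[... 1143 characters left out ...]
.218  0.202] [ 0.585 -0.251  0.188] [ 0.608 -0.183  0.209] ((0.5948970317840576, -0.21660301089286804), (0.06904785335063934, 0.014499562792479992), 78.0124740600586)
z.1 [380. 144.] 172 [0.61  0.327 0.109] [0.574 0.323 0.09 ] [0.639 0.338 0.125]
z.1 [388. 189.] 749 [0.751 0.224 0.104] [0.651 0.126 0.09 ] [0.786 0.332 0.116]
z.1 [333. 179.] 91 [0.622 0.125 0.109] [0.597 0.121 0.09 ] [0.634 0.135 0.124]
z.1 [229. 242.] 887 [ 0.602 -0.219  0.107] [ 0.553 -0.337  0.09 ] [ 0.674 -0.102  0.124]
z.1 [336. 246.] 70 [ 0.788 -0.02   0.113] [ 0.769 -0.023  0.091] [ 0.8   -0.008  0.125][ WARN:0@0.663] global loadsave.cpp:1063 imwrite_ Unsupported depth image for selected encoder is fallbacked to CV_8U.
```

View pics/m.png

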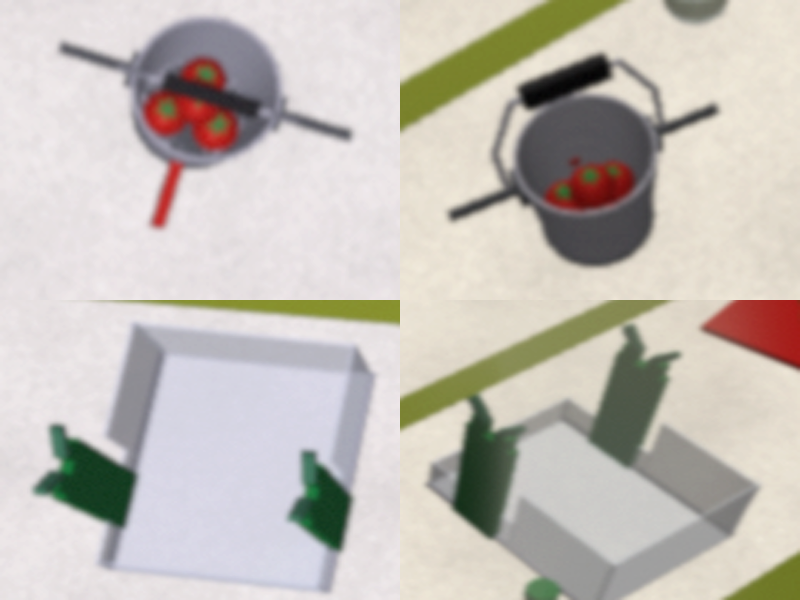

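The crops agree with the masks: the bail leans toward −x (the robot side), and the lug points to −x. The crate is at about (0.604, 0.228) with yaw −0.027. Next I fit the pail pose and compute the first move.

```bash
cat >> h.py <<'E'
def tool(a,j):
    a=np.array(a,float);a/=np.linalg.norm(a);j=np.array(j,float);j-=a*(a@j);j/=np.linalg.norm(j)
    return R.from_matrix(np.stack([a,j,np.cross(a,j)],1))
def row(G,Rt,base=None):
    """row from current pose to grasp point G with tool rotation Rt"""
    s=r.read_state();p0,R0=base or (np.array(s["ee_pos"]),R.from_quat(s["eef_rot"]))
    if (R0.inv()*Rt).magnitude()>np.pi/2: Rt=Rt*R.from_euler("x",np.pi)
    T=np.array(G)+Rt.as_matrix()[:,0]*r.grasp_offset
    sh=R0.inv().apply(T-p0)/.25; tu=(R0.inv()*Rt).as_rotvec()/1.5
    return " ".join("%.3f"%x for x in np.r_[sh,tu])
def st():
    s=r.read_state();Rm=R.from_quat(s["eef_rot"]).as_matrix();print("t %.2f"%s["time"],"G",(s["ee_pos"]-Rm[:,0]*r.grasp_offset).round(4),"a",Rm[:,0].round(3),"j",Rm[:,1].round(3),"w %.4f"%s["width"],"F",np.round(s["ft_force"],1),"q",np.round(s["joint_positions"],2))
E
python3 - <<'E'
from h import *
Q=[];
for n in("top","scene"):
    a=cv2.imread(f"pics/{n}0.png");d=np.load(f"{n}0.npy");P=cloud(n,d).reshape(-1,3)
    rr=np.hypot(P[:,0]-.612,P[:,1]+.22)
    q=P[(rr>.075)&(rr<.128)&(P[:,2]>.085)&(P[:,2]<.115)]
    A=q[q[:,1]>-.22];B=q[q[:,1]<-.22]
    l=cv2.fitLine(q[:,:2].astype(np.float32),cv2.DIST_HUBER,0,.01,.01).ravel()
    e1=A[np.argsort(-A[:,1])[:3]].mean(0);e2=B[np.argsort(B[:,1])[:3]].mean(0)
    print(n,len(q),"line",l,"yaw",-np.arctan2(l[0],l[1]) if l[1]>0 else -np.arctan2(-l[0],-l[1]),"ends",e1.round(3),e2.round(3),"mid",((e1+e2)/2).round(4))
    l2=P[(P[:,2]>.1)&(P[:,2]<.125)&(rr<.068)];c,rad=cv2.minEnclosingCircle(l2[:,:2].astype(np.float32));print("rim",np.round(c,4),rad)
st()
E
```

```text
top 150 line [ 0.19871747  0.9800568   0.6159773  -0.21930039] yaw -0.20004913 ends [ 0.639 -0.103  0.104] [ 0.592 -0.337  0.105] mid [ 0.6157 -0.2197  0.1044]
rim [ 0.6152 -0.22  ] 0.06745244562625885
scene 137 line [ 0.19931561  0.97993535  0.6137285  -0.22475503] yaw -0.20065947 ends [ 0.638 -0.103  0.104] [ 0.592 -0.336  0.104] mid [ 0.6149 -0.2193  0.1043]
rim [ 0.6128 -0.2201] 0.06779756397008896
t 0.10 G [0.2223 0.5838 0.2405] a [-0.    -0.001 -1.   ] j [ 0.356  0.935 -0.001] w 0.0869 F [-1.   0.2  0.5] q [-1.23  0.33 -0.06  1.46  0.02  1.35 -0.09]
```

```bash
cat > t.py <<'E'
from h import *
px=np.array([np.cos(.2),-np.sin(.2),0]);C=np.array([.615,-.2195,.1]);bz=-np.sin(.2)*px+np.cos(.2)*np.array([0,0,1]);G=C+.095*bz
E
python3 - <<'E'
from t import *
print(G)
D=[0,0,-1]
print(row([.40,.42,.40],tool(D,[1,.5,0])))
E
```

```text
[ 0.59650263 -0.2157504   0.19310632]
-0.637 -0.360 0.898 0.496 0.000 0.001
```

```bash
python3 -m pendant '-0.16 -0.09 0.2 0.1 0 0;-0.64 -0.36 0.9 0.5 0 0;-0.64 -0.36 0.9 0.5 0 0;-0.64 -0.36 0.9 0.5 0 0;-0.64 -0.36 0.9 0.5 0 0;-0.64 -0.36 0.9 0.5 0 0;-0.64 -0.36 0.9 0.5 0 0;-0.64 -0.36 0.9 0.5 0 0' 1; python3 - <<'E'
from t import *
st();print(row([.52,.20,.40],tool([0,0,-1],px)))
E
```

```text
time: 0.9
ee_pos: [0.401, 0.4196, 0.3825]
eef_rot: [0.374, 0.6, -0.374, 0.6]
ft_force: [-0.5, 0.4, -1.2]
width: 0.087
t 0.90 G [0.401  0.4196 0.4012] a [ 0.  0. -1.] j [0.898 0.44  0.   ] w 0.0870 F [-0.5  0.4 -1.2] q [-1.02  0.2   0.16  1.3  -0.03  1.64 -0.41]
0.005 0.041 0.998 0.437 -0.000 -0.000
```

```bash
python3 -m pendant '0 0.04 0.99 0.44 0 0;0 0.04 0.99 0.44 0 0;0 0.04 0.99 0.44 0 0;0 0.04 0.99 0.44 0 0;0 0.04 0.99 0.44 0 0;0 0.04 0.99 0.44 0 0;0 0.04 0.99 0.44 0 0'; python3 - <<'E'
from t import *
st();print(row([.58,-.03,.35],tool(-bz,px)))
E
```

```text
time: 1.6
ee_pos: [0.5183, 0.2027, 0.3815]
eef_rot: [-0.547, -0.447, 0.549, -0.447]
ft_force: [0.1, 1.2, -0.2]
width: 0.0867
t 1.60 G [0.5184 0.2027 0.4002] a [-0.002 -0.    -1.   ] j [ 0.98  -0.201 -0.002] w 0.0867 F [ 0.1  1.2 -0.2] q [-0.79  0.14  0.38  1.38 -0.05  1.63 -0.61]
0.199 0.444 0.862 -0.002 0.001 0.134
```

```bash
python3 -m pendant '0.2 0.44 0.86 0 0 0.133;0.2 0.44 0.86 0 0 0.133;0.2 0.44 0.86 0 0 0.133;0.2 0.44 0.86 0 0 0.133;0.2 0.44 0.86 0 0 0.133;0.2 0.44 0.86 0 0 0.133'; python3 - <<'E'
from t import *
st();print(row(G+.08*bz,tool(-bz,px)))
E
```

```text
time: 2.2
ee_pos: [0.5828, -0.0351, 0.3308]
eef_rot: [0.59, 0.389, -0.503, 0.498]
ft_force: [-0.2, 0.7, -0.3]
width: 0.0871
t 2.20 G [ 0.5793 -0.0343  0.3492] a [ 0.192 -0.043 -0.98 ] j [ 0.96  -0.202  0.197] w 0.0871 F [-0.2  0.7 -0.3] q [-0.61  0.04  0.58  1.6   0.03  1.32 -0.24]
0.336 0.089 0.696 -0.005 0.002 0.001
```

```bash
python3 -m pendant '0.33 0.09 0.7 0 0 0;0.33 0.09 0.7 0 0 0;0.33 0.09 0.7 0 0 0;0.33 0.09 0.7 0 0 0;0.33 0.09 0.7 0 0 0;0.33 0.09 0.7 0 0 0'; python3 - <<'E'
from t import *
st();print(row(G,tool(-bz,px)))
a,d=vision.camera("wrist");P=cloud("wrist",d)
v=a.max(2)<45;q=P[v&(d>0)];q=q[(q[:,2]>.17)&(q[:,2]<.23)&(np.hypot(q[:,0]-.597,q[:,1]+.216)<.06)]
print(len(q),q.mean(0),cv2.minAreaRect(q[:,:2].astype(np.float32)) if len(q)>5 else 0,proj("wrist",[G]))
cv2.imwrite("pics/w1.png",a)
E
```

```text
time: 2.8
ee_pos: [0.5857, -0.2077, 0.2548]
eef_rot: [0.589, 0.391, -0.501, 0.499]
ft_force: [-0.1, 0.0, -0.8]
width: 0.0872
t 2.80 G [ 0.5821 -0.207   0.2731] a [ 0.192 -0.039 -0.981] j [ 0.961 -0.196  0.196] w 0.0872 F [-0.1  0.  -0.8] q [-0.37  0.18  0.74  1.65 -0.16  1.17  0.2 ]
0.326 -0.000 0.023 -0.001 -0.000 0.002
1676 [ 0.59479833 -0.20373439  0.2038058 ] ((0.5949212908744812, -0.2049524188041687), (0.05583810433745384, 0.01349090225994587), 77.23892211914062) [[276.42722674 230.04674878]]
```

View pics/w1.png

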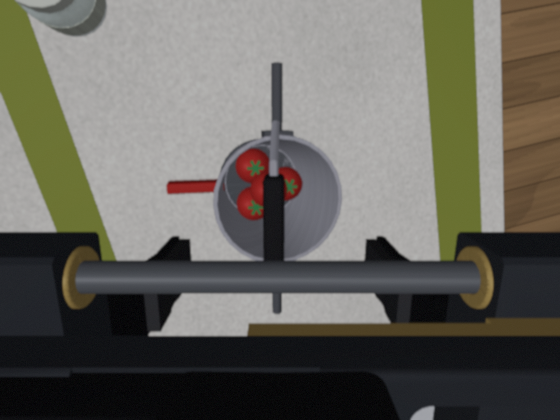

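The wrist view shows the grip at columns 265–285, midway between the fingers and edge-on, so the tilt matches. I descend and grip.

```bash
python3 -m pendant '0.1 0 0.01 0 0 0;0.2 0 0.02 0 0 0;0.28 0 0.02 0 0 0;0.325 0 0.02 0 0 0;0.325 0 0.02 0 0 0'; python3 -m pendant '0 0 0 0 0 0;0 0 0 0 0 0;0 0 0 0 0 0;0 0 0 0 0 0;0 0 0 0 0 0;0 0 0 0 0 0;0 0 0 0 0 0;0 0 0 0 0 0' -1 40;  python3 - <<'E'
from t import *
st()
# lift 60 while straightening tilt
for k,z in((0,.06),(.5,.10),(1,.155)):
    b=-np.sin(.2*(1-k))*px+[0,0,np.cos(.2*(1-k))];print(row(C+.095*b+[0,0,z],tool(-b,px)))
E
```

```text
time: 3.35
ee_pos: [0.6006, -0.2153, 0.1752]
eef_rot: [0.589, 0.392, -0.5, 0.499]
ft_force: [-0.9, 0.8, -0.6]
width: 0.0868
time: 4.15
ee_pos: [0.6003, -0.2178, 0.1764]
eef_rot: [0.59, 0.39, -0.501, 0.499]
ft_force: [0.0, -0.9, -0.2]
width: 0.0309
t 4.15 G [ 0.5967 -0.2171  0.1948] a [ 0.194 -0.04  -0.98 ] j [ 0.96  -0.198  0.198] w 0.0309 F [ 0.  -0.9 -0.2] q [-0.32  0.29  0.72  1.72 -0.26  1.02  0.27]
-0.229 0.045 -0.005 -0.002 0.000 0.000
-0.384 0.107 -0.005 -0.002 0.000 -0.066
-0.595 0.181 -0.005 -0.002 0.000 -0.133
```

```bash
python3 -m pendant '0 0 0 0 0 0;0 0 0 0 0 0;0 0 0 0 0 0;0 0 0 0 0 0;0 0 0 0 0 0' -1 40;python3 -m pendant '-0.06 0.01 0 0 0 0;-0.12 0.02 0 0 0 0;-0.18 0.035 0 0 0 0;-0.23 0.045 0 0 0 0;-0.28 0.065 0 0 0 -0.02;-0.33 0.085 0 0 0 -0.045;-0.385 0.105 0 0 0 -0.066;-0.44 0.125 0 0 0 -0.085';  python3 - <<'E'
from t import *
st()
print(row(C+[0,0,.095+.155],tool([0,0,-1],px)))
E
```

```text
time: 4.65
ee_pos: [0.6001, -0.2177, 0.1764]
eef_rot: [0.59, 0.39, -0.501, 0.499]
ft_force: [-2.3, -0.4, 1.8]
width: 0.0138
time: 5.45
ee_pos: [0.6092, -0.2194, 0.2919]
eef_rot: [0.564, 0.427, -0.532, 0.466]
ft_force: [0.0, -0.3, -5.8]
width: 0.0134
t 5.45 G [ 0.6078 -0.2191  0.3105] a [ 0.07  -0.014 -0.997] j [ 0.977 -0.201  0.071] w 0.0134 F [ 0.  -0.3 -5.8] q [-0.27  0.35  0.74  1.39 -0.25  1.42  0.25]
-0.156 0.034 -0.004 -0.002 0.000 -0.048
```

```bash
python3 -m pendant '-0.05 0.01 0 0 0 -0.015;-0.1 0.02 0 0 0 -0.03;-0.15 0.03 0 0 0 -0.048;-0.18 0.035 0 0 0 -0.048;-0.2 0.035 0 0 0 -0.048;-0.2 0.035 0 0 0 -0.048';  python3 - <<'E'
from t import *
st()
for G,p in(([.61,.0,.362],[1,-.1,0]),([.604,.228,.362],[1,-.027,0])):print(row(G,tool([0,0,-1],p)))
E
```

```text
time: 6.05
ee_pos: [0.614, -0.2209, 0.3418]
eef_rot: [0.549, 0.446, -0.548, 0.447]
ft_force: [-0.3, -0.2, -6.9]
width: 0.0137
t 6.05 G [ 0.614  -0.2209  0.3605] a [ 0.002 -0.    -1.   ] j [ 0.979 -0.202  0.002] w 0.0137 F [-0.3 -0.2 -6.9] q [-0.22  0.43  0.74  1.2  -0.28  1.61  0.26]
-0.006 -0.194 -0.862 -0.069 0.000 -0.001
-0.007 -0.402 -1.751 -0.118 0.000 -0.001
```

```bash
python3 -m pendant '0 -0.015 -0.05 -0.005 0 0;0 -0.04 -0.16 -0.015 0 0;0 -0.07 -0.29 -0.025 0 0;0 -0.1 -0.42 -0.035 0 0;0 -0.13 -0.55 -0.045 0 0;0 -0.16 -0.68 -0.055 0 0;0 -0.185 -0.8 -0.064 0 0;0 -0.195 -0.86 -0.069 0 0';  python3 - <<'E'
from t import *
st()
for G,p in(([.604,.228,.362],[1,-.027,0]),):print(row(G,tool([0,0,-1],p)))
E
```

```text
time: 6.85
ee_pos: [0.6089, 0.0048, 0.3405]
eef_rot: [0.523, 0.477, -0.522, 0.475]
ft_force: [0.7, 2.1, -5.2]
width: 0.0138
t 6.85 G [0.6089 0.0048 0.3592] a [-0.001  0.003 -1.   ] j [ 0.996 -0.093 -0.001] w 0.0138 F [ 0.7  2.1 -5.2] q [-0.58  0.3   0.65  1.33 -0.18  1.57 -0.04]
-0.009 -0.103 -0.887 -0.044 -0.002 0.001
```

```bash
python3 -m pendant '0 -0.02 -0.14 -0.007 0 0;0 -0.03 -0.28 -0.014 0 0;0 -0.05 -0.42 -0.021 0 0;0 -0.065 -0.55 -0.028 0 0;0 -0.08 -0.68 -0.035 0 0;0 -0.09 -0.79 -0.04 0 0;0 -0.1 -0.86 -0.043 0 0;0 -0.1 -0.885 -0.044 0 0';python3 -m pendant '0 0 0 0 0 0;0 0 0 0 0 0;0 0 0 0 0 0;0 0 0 0 0 0;0 0 0 0 0 0;0 0 0 0 0 0';  python3 - <<'E'
from t import *
st()
for z in(.30,.27):print(row([.604,.228,z],tool([0,0,-1],[1,-.027,0])))
for n in("top","scene"):
    a,d=vision.camera(n);cv2.imwrite(f"pics/{n}1.png",a);np.save(f"{n}1.npy",d);P=cloud(n,d).reshape(-1,3)
    for sg in(1,-1):
        q=P[(abs(P[:,1]-.228-sg*.114)<.008)&(abs(P[:,0]-.604)<.06)&(P[:,2]>.235)&(P[:,2]<.29)];print(n,sg,len(q),q.mean(0) if len(q) else 0)
A=cv2.imread("pics/top1.png")[120:270,60:260];B=cv2.imread("pics/scene1.png")[60:210,280:480]
cv2.imwrite("pics/m1.png",np.hstack([cv2.resize(x,(400,300),interpolation=cv2.INTER_CUBIC) for x in(A,B)]))
E
```

```text
time: 7.65
ee_pos: [0.6064, 0.2225, 0.3406]
eef_rot: [-0.508, -0.491, 0.509, -0.492]
ft_force: [-0.8, -6.7, -3.8]
width: 0.0133
time: 8.25
ee_pos: [0.6068, 0.2221, 0.3412]
eef_rot: [0.508, 0.491, -0.508, 0.492]
ft_force: [-0.2, -2.1, 0.6]
width: 0.0136
t 8.25 G [0.6068 0.2221 0.3599] a [ 0.  0. -1.] j [ 0.999 -0.034  0.   ] w 0.0136 F [-0.2 -2.1  0.6] q [-0.81  0.38  0.55  1.22 -0.2   1.6  -0.32]
0.240 -0.012 -0.023 -0.005 -0.000 -0.000
0.360 -0.012 -0.023 -0.005 -0.000 -0.000
top 1 0 0
top -1 42 [0.55269059 0.11294154 0.2735707 ]
scene 1 0 0
scene -1 72 [0.65322221 0.11327965 0.268845  ]
```

View pics/m1.png

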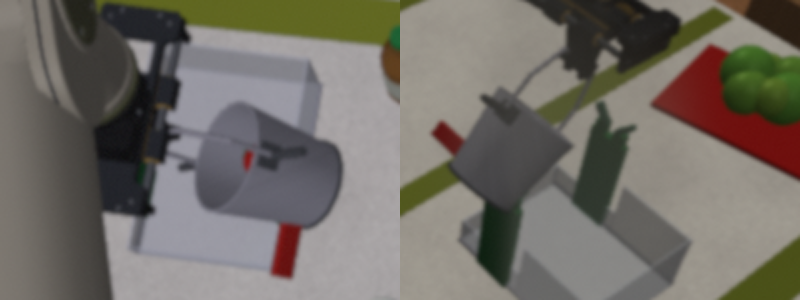

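I made a mistake. I cleared the pins over the posts but not the pail's bottom, so the pail caught on the −y post. It is now tilted about 45° on that post with its mouth toward +y (left crop, mouth near (225,155)). I lift it slowly up and back over the post so it hangs free.

```bash
python3 -m pendant '-0.04 0 0.02 0 0 0;-0.08 0 0.04 0 0 0;-0.12 0 0.06 0 0 0;-0.16 0 0.09 0 0 0;-0.2 0 0.12 0 0 0;-0.24 0 0.15 0 0 0;-0.28 0 0.18 0 0 0;-0.32 0 0.21 0 0 0';python3 -m pendant '-0.04 0 0.02 0 0 0;-0.08 0 0.04 0 0 0;-0.12 0 0.06 0 0 0;-0.12 0 0.06 0 0 0;-0.12 0 0.06 0 0 0;-0.12 0 0.06 0 0 0;-0.12 0 0.06 0 0 0;-0.12 0 0.06 0 0 0';  python3 - <<'E'
from t import *
st()
for n in("top","scene"):
    a,d=vision.camera(n);cv2.imwrite(f"pics/{n}2.png",a);np.save(f"{n}2.npy",d)
A=cv2.imread("pics/top2.png")[120:345,60:360];B=cv2.imread("pics/scene2.png")[30:255,210:510]
cv2.imwrite("pics/m2.png",np.hstack([cv2.resize(x,(400,300),interpolation=cv2.INTER_CUBIC) for x in(A,B)]))
E
```

```text
time: 9.15
ee_pos: [0.6049, 0.1692, 0.4219]
eef_rot: [0.508, 0.492, -0.508, 0.492]
ft_force: [-0.5, 0.4, -5.2]
width: 0.0139
time: 9.95
ee_pos: [0.6043, 0.1552, 0.4506]
eef_rot: [-0.508, -0.492, 0.508, -0.492]
ft_force: [-0.5, 0.9, -6.4]
width: 0.0138
t 9.95 G [0.6043 0.1552 0.4693] a [-0.001 -0.    -1.   ] j [ 0.999 -0.033 -0.001] w 0.0138 F [-0.5  0.9 -6.4] q [-0.71  0.36  0.59  1.01 -0.21  1.82 -0.23]
```

View pics/m2.png

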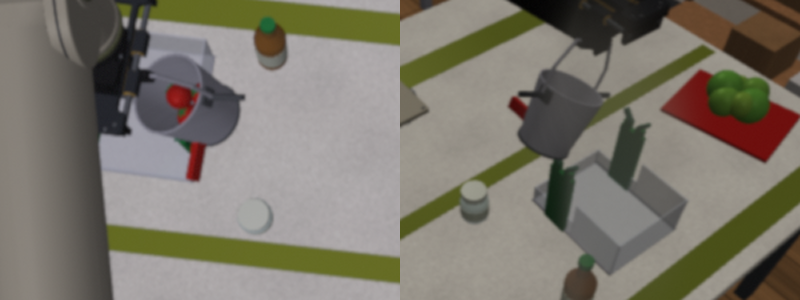

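It hangs free with all tomatoes in, but it is tilted about 20° about the jaw axis. I ease the grip so it settles, then measure the pins.

```bash
python3 -m pendant '0 0 0 0 0 0;0 0 0 0 0 0;0 0 0 0 0 0;0 0 0 0 0 0;0 0 0 0 0 0;0 0 0 0 0 0;0 0 0 0 0 0;0 0 0 0 0 0' -1 20;  cat > pins.py <<'E'
from h import *
import sys
def pins(tag):
    st()
    for n in("top","scene"):
        a,d=vision.camera(n);cv2.imwrite(f"pics/{n}{tag}.png",a);P=cloud(n,d).reshape(-1,3)
        g=r.read_state()["ee_pos"]
        # rim/pail points: below TCP by .03..; report dark gray pin candidates by extreme y
        rr=np.hypot(P[:,0]-g[0],P[:,1]-g[1])
        q=P[(rr<.16)&(abs(P[:,0]-g[0])<.03)&(P[:,2]<g[2]-.03)&(P[:,2]>g[2]-.15)]
        for sg in(1,-1):
            e=q[(q[:,1]-g[1])*sg>.085]
            if len(e): print(n,sg,len(e),"med",np.median(e,0).round(3),"ext",e[np.argmax(e[:,1]*sg)].round(3))
if __name__=="__main__": pins(sys.argv[1])
E
python3 pins.py 3
```

```text
time: 10.85
ee_pos: [0.6044, 0.1549, 0.451]
eef_rot: [0.508, 0.492, -0.508, 0.492]
ft_force: [-0.3, 1.3, -6.0]
width: 0.014
t 10.85 G [0.6044 0.1549 0.4697] a [ 0. -0. -1.] j [ 0.999 -0.034  0.   ] w 0.0140 F [-0.3  1.3 -6. ] q [-0.71  0.36  0.59  1.01 -0.21  1.82 -0.23]
top -1 120 med [0.602 0.047 0.379] ext [0.599 0.025 0.379]
scene 1 35 med [0.61  0.252 0.365] ext [0.606 0.265 0.364]
scene -1 84 med [0.603 0.046 0.379] ext [0.601 0.025 0.376]
```

The pail is now only 3° off level, with the pin ends at (0.606, 0.265, 0.36) and (0.600, 0.025, 0.372). I move over the crate at this height and correct the roll.

```bash
python3 -m pendant '0 0 -0.03 0 0.008 0;0 0 -0.08 0 0.016 0;0 0 -0.13 0 0.024 0;0 0 -0.18 0 0.033 0;0 0 -0.23 0 0.033 0;0 0 -0.28 0 0.033 0;0 0 -0.31 0 0.033 0;0 0 -0.316 0 0.033 0';python3 -m pendant '0 0 0 0 0 0;0 0 0 0 0 0;0 0 0 0 0 0;0 0 0 0 0 0;0 0 0 0 0 0;0 0 0 0 0 0';python3 pins.py 4
```

```text
time: 11.75
ee_pos: [0.6069, 0.2356, 0.4506]
eef_rot: [0.52, 0.504, -0.495, 0.48]
ft_force: [-0.0, 0.5, -6.1]
width: 0.014
time: 12.35
ee_pos: [0.6071, 0.2338, 0.4511]
eef_rot: [0.521, 0.504, -0.496, 0.479]
ft_force: [-0.3, 0.4, -6.5]
width: 0.0142
t 12.35 G [0.607  0.2328 0.4697] a [ 0.002  0.05  -0.999] j [ 0.999 -0.034  0.   ] w 0.0142 F [-0.3  0.4 -6.5] q [-0.75  0.41  0.56  0.94 -0.27  1.82 -0.33]
top -1 110 med [0.604 0.127 0.374] ext [0.606 0.107 0.378]
scene 1 37 med [0.613 0.333 0.369] ext [0.608 0.348 0.368]
scene -1 71 med [0.606 0.126 0.374] ext [0.6   0.108 0.371]
```

```bash
python3 -m pendant '0.06 -0.01 0.003 0 0 0;0.13 -0.01 0.006 0 0 0;0.2 -0.01 0.01 0 0 0;0.28 -0.01 0.014 0 0 0;0.36 -0.01 0.018 0 0 0;0.43 -0.01 0.021 0 0 0;0.48 -0.01 0.024 0 0 0;0.52 -0.01 0.026 0 0 0';python3 -m pendant '0 0 0 0 0 0;0 0 0 0 0 0;0 0 0 0 0 0;0 0 0 0 0 0;0 0 0 0 0 0';python3 pins.py 5
```

```text
time: 13.25
ee_pos: [0.6044, 0.234, 0.3201]
eef_rot: [0.521, 0.504, -0.496, 0.479]
ft_force: [-0.1, -0.5, -5.2]
width: 0.0138
time: 13.75
ee_pos: [0.6047, 0.2339, 0.3213]
eef_rot: [0.521, 0.503, -0.495, 0.479]
ft_force: [0.3, 0.1, -6.1]
width: 0.0141
t 13.75 G [0.6047 0.233  0.34  ] a [ 0.002  0.05  -0.999] j [ 0.999 -0.034  0.001] w 0.0141 F [ 0.3  0.1 -6.1] q [-0.8   0.37  0.55  1.27 -0.23  1.54 -0.32]
top -1 221 med [0.603 0.127 0.207] ext [0.605 0.108 0.244]
scene 1 106 med [0.621 0.328 0.196] ext [0.603 0.346 0.238]
scene -1 227 med [0.602 0.127 0.195] ext [0.605 0.108 0.249]
```

```bash
python3 -m pendant '0.04 0 0.002 0 0 0;0.08 0 0.004 0 0 0;0.12 0 0.006 0 0 0;0.15 0 0.008 0 0 0;0.18 0 0.009 0 0 0;0.21 0 0.01 0 0 0;0.235 0 0.012 0 0 0;0.25 0 0.012 0 0 0';python3 -m pendant '0 0 0 0 0 0;0 0 0 0 0 0;0 0 0 0 0 0;0 0 0 0 0 0';python3 pins.py 6
```

```text
time: 14.65
ee_pos: [0.6049, 0.2332, 0.2584]
eef_rot: [0.521, 0.503, -0.496, 0.479]
ft_force: [-2.2, -4.6, 16.4]
width: 0.0137
time: 15.05
ee_pos: [0.6049, 0.2337, 0.2587]
eef_rot: [0.521, 0.503, -0.495, 0.479]
ft_force: [0.7, -3.1, -0.5]
width: 0.0139
t 15.05 G [0.6048 0.2328 0.2774] a [ 0.002  0.049 -0.999] j [ 0.999 -0.034  0.001] w 0.0139 F [ 0.7 -3.1 -0.5] q [-0.81  0.38  0.54  1.38 -0.24  1.41 -0.31]
top -1 347 med [0.603 0.124 0.179] ext [0.603 0.109 0.177]
scene 1 261 med [0.619 0.327 0.167] ext [0.608 0.347 0.182]
scene -1 459 med [0.607 0.126 0.165] ext [0.601 0.111 0.183]
```

```bash
python3 - <<'E'
import cv2,numpy as np
A=cv2.imread("pics/top6.png")[140:260,90:250];B=cv2.imread("pics/scene6.png")[100:220,280:440]
cv2.imwrite("pics/m3.png",np.clip(1.5*np.hstack([cv2.resize(x,(400,300),interpolation=cv2.INTER_CUBIC) for x in(A,B)]),0,255).astype(np.uint8))
E
```

```text
(no output)
```

View pics/m3.png

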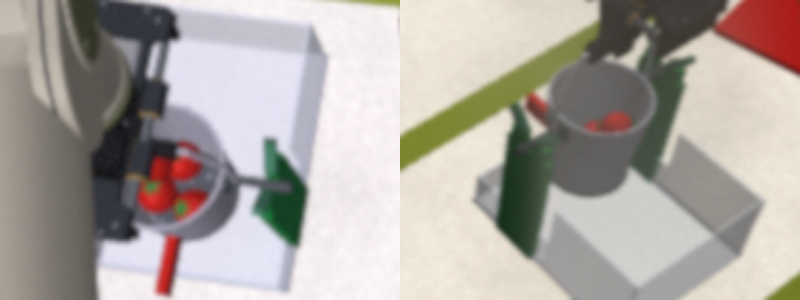

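The pail hangs between the posts with both pins in the slots and three tomatoes visible. I release it and rise.

```bash
python3 -m pendant '0 0 0 0 0 0;0 0 0 0 0 0;0 0 0 0 0 0;0 0 0 0 0 0;0 0 0 0 0 0;0 0 0 0 0 0;-0.03 0 0 0 0 0;-0.06 0 0 0 0 0' 0.2;python3 -m pendant '-0.06 0 0 0 0 0;-0.15 0 0 0 0 0;-0.3 0 0 0 0 0;-0.45 0 0 0 0 0;-0.6 0 0 0 0 0'; python3 - <<'E'
from h import *
st()
for n in("top","scene"):
    a,d=vision.camera(n);cv2.imwrite(f"pics/{n}7.png",a);P=cloud(n,d).reshape(-1,3)
    h=cv2.cvtColor(a,cv2.COLOR_BGR2HSV).reshape(-1,3).astype(int)
    for sg in(1,-1):
        q=P[(abs(P[:,1]-.228-sg*.114)<.006)&(abs(P[:,0]-.604)<.02)&(P[:,2]>.165)&(P[:,2]<.23)];print(n,sg,len(q),q.mean(0) if len(q) else 0)
    m=((h[:,0]<6)|(h[:,0]>174))&(h[:,1]>130)&(P[:,0]<.56)&(P[:,0]>.4)&(abs(P[:,1]-.22)<.06)&(P[:,2]>.05)
    q=P[m];print("lug",len(q),np.median(q,0).round(3),q.min(0).round(3),q.max(0).round(3))
    k=P[(abs(P[:,1]-.225)<.04)&(abs(P[:,0]-.6)<.1)&(P[:,2]>.23)&(P[:,2]<.285)&(h[:,2]<45)]
    print("bail",len(k),np.median(k,0).round(3) if len(k) else 0)
yc=np.array([.027,1,0])
for ang in(45,60):
    a=[np.cos(np.radians(ang)),-.027*np.cos(np.radians(ang)),-np.sin(np.radians(ang))]
    print(ang,"via",row([.40,.235,.30],tool(a,yc)))
E
```

```text
time: 15.95
ee_pos: [0.6045, 0.2333, 0.2739]
eef_rot: [0.521, 0.504, -0.496, 0.479]
ft_force: [0.7, -0.6, 0.3]
width: 0.0521
time: 16.45
ee_pos: [0.604, 0.2256, 0.4262]
eef_rot: [0.521, 0.503, -0.495, 0.479]
ft_force: [0.3, 0.0, 0.6]
width: 0.052
t 16.45 G [0.6039 0.2246 0.4448] a [ 0.003  0.05  -0.999] j [ 0.999 -0.033  0.001] w 0.0520 F [0.3 0.  0.6] q [-0.77  0.38  0.56  1.04 -0.25  1.76 -0.32]
top 1 0 0
top -1 21 [0.60241206 0.11386711 0.17844613]
lug 103 [0.528 0.229 0.103] [0.503 0.224 0.092] [0.555 0.235 0.109]
bail 184 [0.6   0.228 0.281]
scene 1 9 [0.59569342 0.33938362 0.18980277]
scene -1 13 [0.60064814 0.11409998 0.17838112]
lug 17 [0.515 0.23  0.104] [0.504 0.226 0.101] [0.527 0.235 0.107]
bail 0 0
45 via 0.567 -0.774 0.019 0.971 0.379 0.428
60 via 0.578 -0.789 0.019 1.008 0.242 0.294
```

```bash
python3 -m pendant '0.2 -0.4 0.02 0.97 0.38 0.43;0.3 -0.77 0.02 0.97 0.38 0.43;0.3 -0.77 0.02 0.97 0.38 0.43;0.3 -0.77 0.02 0.97 0.38 0.43;0.3 -0.77 0.02 0.97 0.38 0.43;0.3 -0.77 0.02 0.97 0.38 0.43;0.3 -0.77 0.02 0.97 0.38 0.43;0.3 -0.77 0.02 0.97 0.38 0.43' -0.2; cat > l.py <<'E'
from h import *
yc=np.array([.027,1,0]);xc=np.array([1,-.027,0]);O=np.array([.604,.228,.175])
def pose(th,el):
    "lug grasp point at pail swing th deg, tool elevation el deg below horizontal"
    t=np.radians(th);c,s=np.cos(t),np.sin(t);x,z=-.094,-.080
    G=O+xc*(x*c+z*s)+np.array([0,0,1])*(-x*s+z*c)
    e=np.radians(el);return G,tool(xc*np.cos(e)-np.array([0,0,np.sin(e)]),yc)
E
python3 - <<'E'
from l import *
st();G,T=pose(0,45);print(G,row(G-T.as_matrix()[:,0]*.12,T))
E
```

```text
time: 17.35
ee_pos: [0.4115, 0.2308, 0.3494]
eef_rot: [0.837, 0.202, -0.468, 0.199]
ft_force: [-0.1, -0.2, 0.8]
width: 0.0348
t 17.35 G [0.4025 0.2279 0.3655] a [ 0.481  0.153 -0.863] j [ 0.525 -0.839  0.144] w 0.0348 F [-0.1 -0.2  0.8] q [-0.92 -0.46  0.09  2.04  0.33  1.11 -1.88]
[0.51     0.230538 0.095   ] 0.684 -0.054 0.274 0.368 0.150 0.161
```

Joint 7 would end near its limit, so I use the half-turn equivalent grasp instead.

```bash
python3 -m pendant '0.1 0 0 -1 0 0;0.1 0 0 -1 0 0;0.1 0 0 -1 0 0;0.1 0 0 -1 0 0;0.1 0 0 -1 0 0;0.1 0 0 -1 0 0;0.1 0 0 -1 0 0;0.1 0 0 -1 0 0'; python3 -m pendant '0 0 0 -0.25 0 0;0 0 0 -0.25 0 0;0 0 0 -0.25 0 0'; python3 - <<'E'
from l import *
st()
for e in(55,65):
    G,T=pose(0,e);print(G,row(G-T.as_matrix()[:,0]*.10,T))
E
```

```text
time: 18.15
ee_pos: [0.424, 0.2345, 0.3271]
eef_rot: [0.574, 0.434, -0.271, 0.639]
ft_force: [-0.1, -0.2, -0.7]
width: 0.0352
time: 18.45
ee_pos: [0.424, 0.2345, 0.3271]
eef_rot: [0.445, 0.477, -0.186, 0.735]
ft_force: [-0.3, -0.3, 0.7]
width: 0.0345
t 18.45 G [0.415  0.2317 0.3433] a [ 0.477  0.152 -0.866] j [0.697 0.535 0.478] w 0.0345 F [-0.3 -0.3  0.7] q [-1.21 -0.47  0.31  2.07  0.47  1.11 -0.41]
[0.51     0.230538 0.095   ] 0.647 -0.212 -0.006 -0.654 -0.122 -0.065
[0.51     0.230538 0.095   ] 0.645 -0.165 0.026 -0.645 -0.015 -0.122
```

```bash
python3 -m pendant '0.1 -0.03 0.002 -0.65 -0.07 -0.095;0.2 -0.06 0.004 -0.65 -0.07 -0.095;0.3 -0.09 0.006 -0.65 -0.07 -0.095;0.4 -0.12 0.008 -0.65 -0.07 -0.095;0.5 -0.15 0.01 -0.65 -0.07 -0.095;0.6 -0.18 0.01 -0.65 -0.07 -0.095;0.645 -0.19 0.01 -0.65 -0.07 -0.095;0.645 -0.19 0.01 -0.65 -0.07 -0.095'; python3 - <<'E'
from l import *
st()
for e in(45,55,60):
    G,T=pose(0,e);print(row(G,T))
E
```

```text
time: 19.25
ee_pos: [0.4685, 0.2314, 0.1634]
eef_rot: [0.006, 0.5, -0.015, 0.866]
ft_force: [0.0, 0.3, 1.2]
width: 0.0345
t 19.25 G [0.4592 0.2317 0.1796] a [ 0.499 -0.02  -0.866] j [ 0.032  0.999 -0.004] w 0.0345 F [0.  0.3 1.2] q [-1.35 -0.18  0.51  2.22  0.67  0.84  0.31]
0.392 0.004 0.026 -0.001 -0.175 0.004
0.394 0.004 0.014 -0.001 -0.059 0.004
0.395 0.004 0.007 -0.001 -0.000 0.004
```

```bash
python3 -m pendant '0.06 0 0 0 0 0;0.14 0 0.002 0 0 0;0.22 0 0.004 0 0 0;0.3 0 0.005 0 0 0;0.36 0.004 0.007 0 0 0;0.395 0.004 0.007 0 0 0;0.395 0.004 0.007 0 0 0'; python3 -m pendant '0 0 0 0 0 0;0 0 0 0 0 0;0 0 0 0 0 0;0 0 0 0 0 0;0 0 0 0 0 0;0 0 0 0 0 0;0 0 0 0 0 0;0 0 0 0 0 0' -1 12;python3 - <<'E'
from l import *
st()
for k in range(1,9):
    G,T=pose(4*k,60+k);print(row(G,T))
E
```

```text
time: 19.95
ee_pos: [0.5201, 0.2308, 0.0799]
eef_rot: [0.008, 0.5, -0.015, 0.866]
ft_force: [-0.6, 0.1, 0.2]
width: 0.035
time: 20.75
ee_pos: [0.52, 0.2318, 0.0801]
eef_rot: [0.008, 0.5, -0.014, 0.866]
ft_force: [1.9, 3.1, 2.7]
width: 0.0115
t 20.75 G [0.5106 0.2321 0.0963] a [ 0.501 -0.016 -0.866] j [ 0.032  0.999 -0.   ] w 0.0115 F [1.9 3.1 2.7] q [-1.3   0.09  0.61  2.21  0.6   0.53  0.37]
-0.031 -0.006 -0.011 -0.003 0.012 0.002
-0.065 -0.006 -0.015 -0.003 0.024 0.002
-0.100 -0.006 -0.016 -0.003 0.035 0.002
-0.134 -0.006 -0.016 -0.003 0.047 0.002
-0.168 -0.006 -0.012 -0.003 0.059 0.002
-0.202 -0.007 -0.007 -0.003 0.070 0.002
-0.236 -0.007 0.001 -0.003 0.082 0.002
-0.268 -0.007 0.012 -0.003 0.094 0.002
```

```bash
python3 -m pendant '-0.031 0 -0.01 0 0.012 0;-0.065 0 -0.014 0 0.024 0;-0.1 0 -0.016 0 0.035 0;-0.134 0 -0.015 0 0.047 0;-0.168 0 -0.012 0 0.059 0;-0.202 0 -0.006 0 0.07 0;-0.236 0 0.001 0 0.082 0;-0.268 0 0.012 0 0.094 0';python3 - <<'E'
from l import *
st()
for k in range(9,17):
    G,T=pose(4*k,60+k);print(row(G,T))
E
```

```text
time: 21.55
ee_pos: [0.4879, 0.2317, 0.1388]
eef_rot: [0.008, 0.561, -0.014, 0.828]
ft_force: [2.2, 1.8, -2.0]
width: 0.012
t 21.55 G [0.481  0.232  0.1561] a [ 0.371 -0.014 -0.928] j [ 0.033  0.999 -0.002] w 0.0120 F [ 2.2  1.8 -2. ] q [-1.29 -0.04  0.6   2.11  0.38  0.8   0.62]
-0.035 -0.002 0.013 -0.003 0.009 0.003
-0.067 -0.002 0.023 -0.003 0.021 0.003
-0.099 -0.003 0.035 -0.003 0.033 0.003
-0.130 -0.003 0.050 -0.003 0.044 0.003
-0.159 -0.003 0.067 -0.003 0.056 0.003
-0.188 -0.003 0.085 -0.003 0.067 0.003
-0.214 -0.003 0.106 -0.003 0.079 0.003
-0.239 -0.003 0.128 -0.003 0.091 0.003
```

```bash
python3 -m pendant '-0.035 0 0.013 0 0.009 0;-0.067 0 0.023 0 0.021 0;-0.099 0 0.035 0 0.033 0;-0.13 0 0.05 0 0.044 0;-0.159 0 0.067 0 0.056 0;-0.188 0 0.085 0 0.067 0;-0.214 0 0.106 0 0.079 0;-0.239 0 0.128 0 0.091 0';python3 - <<'E'
from l import *
st()
for k in range(17,25):
    G,T=pose(4*k,60+k);print(row(G,T))
a,d=vision.camera("scene");B=a[60:210,270:470]
cv2.imwrite("pics/s8.png",np.clip(1.5*cv2.resize(B,(600,450),interpolation=cv2.INTER_CUBIC),0,255).astype(np.uint8))
E
```

```text
time: 22.35
ee_pos: [0.4935, 0.2311, 0.2048]
eef_rot: [0.008, 0.618, -0.014, 0.786]
ft_force: [-6.8, -1.6, -1.9]
width: 0.0122
t 22.35 G [0.4891 0.2313 0.2229] a [ 0.237 -0.012 -0.971] j [ 0.033  0.999 -0.004] w 0.0122 F [-6.8 -1.6 -1.9] q [-1.27 -0.02  0.66  1.92  0.18  1.06  0.85]
-0.031 -0.000 0.029 -0.003 0.008 0.004
-0.056 -0.000 0.052 -0.003 0.020 0.004
-0.079 -0.000 0.076 -0.003 0.032 0.004
-0.101 -0.000 0.101 -0.003 0.043 0.004
-0.120 -0.000 0.128 -0.003 0.055 0.004
-0.138 -0.000 0.157 -0.003 0.067 0.004
-0.154 -0.000 0.186 -0.003 0.078 0.003
-0.167 -0.000 0.217 -0.003 0.090 0.003
```

View pics/s8.png

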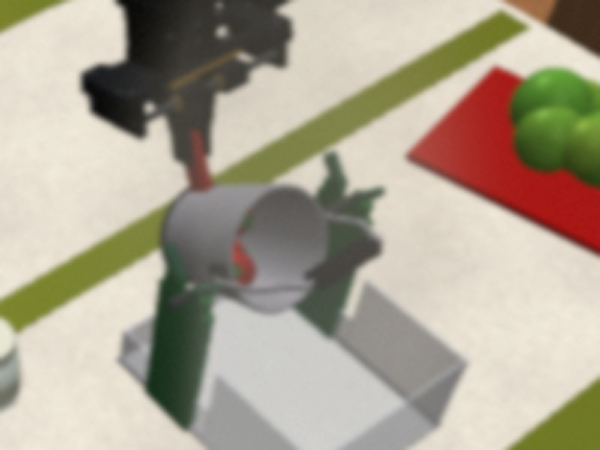

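Swing is at 64°, with the pins in the notches and the tomatoes still in near (243,255). I continue.

```bash
python3 -m pendant '-0.031 0 0.023 0 0.008 0;-0.056 0 0.046 0 0.02 0;-0.079 0 0.07 0 0.032 0;-0.101 0 0.096 0 0.043 0;-0.12 0 0.123 0 0.055 0;-0.138 0 0.152 0 0.067 0;-0.154 0 0.181 0 0.078 0;-0.167 0 0.212 0 0.09 0';python3 - <<'E'
from l import *
st()
for k in range(25,33):
    G,T=pose(4*k,60+k);print(row(G,T))
E
```

```text
time: 23.2
ee_pos: [0.5354, 0.2305, 0.2589]
eef_rot: [0.01, 0.669, -0.013, 0.743]
ft_force: [-7.6, -0.5, 2.9]
width: 0.0119
t 23.20 G [0.5334 0.2306 0.2775] a [ 0.105 -0.006 -0.994] j [ 0.032  0.999 -0.003] w 0.0119 F [-7.6 -0.5  2.9] q [-1.17  0.16  0.73  1.64 -0.06  1.28  1.11]
-0.012 -0.002 0.033 -0.003 0.012 0.002
-0.025 -0.002 0.063 -0.003 0.024 0.002
-0.036 -0.002 0.095 -0.003 0.035 0.002
-0.045 -0.002 0.127 -0.003 0.047 0.002
-0.051 -0.002 0.159 -0.003 0.058 0.002
-0.055 -0.002 0.192 -0.003 0.070 0.002
-0.057 -0.002 0.226 -0.003 0.082 0.002
-0.056 -0.001 0.259 -0.003 0.093 0.002
```

```bash
python3 -m pendant '-0.012 0 0.028 0 0.012 0;-0.025 0 0.058 0 0.024 0;-0.036 0 0.09 0 0.035 0;-0.045 0 0.122 0 0.047 0;-0.05 0 0.154 0 0.058 0;-0.054 0 0.187 0 0.07 0;-0.055 0 0.22 0 0.082 0;-0.054 0 0.254 0 0.093 0';python3 -m pendant '0 0 0 0 0 0;0 0 0 0 0 0;0 0 0 0 0 0;0 0 0 0 0 0;0 0 0 0 0 0;0 0 0 0 0 0';python3 - <<'E'
from l import *
st()
for k in range(33,38):
    G,T=pose(4*k,60+k);print(row(G,T))
for n in("scene","top"):
    a,d=vision.camera(n);cv2.imwrite(f"pics/{n}9.png",a)
A=cv2.imread("pics/top9.png")[120:260,90:277];B=cv2.imread("pics/scene9.png")[80:230,280:480]
cv2.imwrite("pics/m9.png",np.clip(1.5*np.hstack([cv2.resize(x,(400,300),interpolation=cv2.INTER_CUBIC) for x in(A,B)]),0,255).astype(np.uint8))
E
```

```text
time: 24.0
ee_pos: [0.5983, 0.229, 0.2806]
eef_rot: [0.011, 0.718, -0.011, 0.696]
ft_force: [-3.9, 1.3, 7.3]
width: 0.0119
time: 24.6
ee_pos: [0.5986, 0.229, 0.2804]
eef_rot: [0.011, 0.717, -0.012, 0.697]
ft_force: [-2.0, 2.1, 4.5]
width: 0.0119
t 24.60 G [0.5992 0.229  0.2991] a [-0.029 -0.    -1.   ] j [ 0.032  0.999 -0.001] w 0.0119 F [-2.   2.1  4.5] q [-0.94  0.43  0.74  1.33 -0.29  1.52  1.31]
0.002 -0.003 0.031 -0.004 0.016 0.001
0.003 -0.003 0.065 -0.004 0.027 0.001
0.007 -0.003 0.098 -0.004 0.039 0.000
0.013 -0.003 0.130 -0.004 0.051 0.000
0.021 -0.002 0.162 -0.004 0.062 0.000
```

View pics/m9.png

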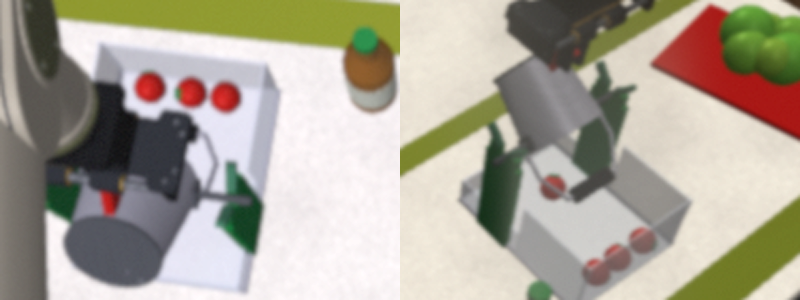

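All four tomatoes are out: three at the crate's far end ((597,271), (618,257), (642,240)) and one under the pail at (553,187). I swing the pail back along the same arc.

```bash
cat > b.py <<'E'
from l import *
import sys
st();t0=float(sys.argv[1])
for k in range(1,9):
    th=max(t0-4*k,0);G,T=pose(th,60+th/4);print(row(G,T))
E
python3 b.py 128
```

```text
t 24.70 G [0.5993 0.229  0.2992] a [-0.029 -0.    -1.   ] j [ 0.032  0.999 -0.001] w 0.0121 F [-1.3  2.3  5.6] q [-0.94  0.43  0.74  1.33 -0.29  1.52  1.31]
0.007 -0.003 -0.035 -0.003 -0.007 0.001
0.013 -0.004 -0.068 -0.003 -0.019 0.001
0.021 -0.004 -0.100 -0.003 -0.031 0.001
0.032 -0.004 -0.131 -0.003 -0.042 0.001
0.045 -0.004 -0.162 -0.003 -0.054 0.001
0.060 -0.004 -0.192 -0.003 -0.066 0.001
0.077 -0.004 -0.220 -0.003 -0.077 0.001
0.096 -0.005 -0.247 -0.003 -0.089 0.001
```

```bash
python3 -m pendant '0.007 0 -0.035 0 -0.007 0;0.013 0 -0.068 0 -0.019 0;0.021 0 -0.1 0 -0.031 0;0.032 0 -0.131 0 -0.042 0;0.045 0 -0.162 0 -0.054 0;0.06 0 -0.192 0 -0.066 0;0.077 0 -0.22 0 -0.077 0;0.096 0 -0.247 0 -0.089 0'; python3 b.py 96
```

```text
time: 25.5
ee_pos: [0.536, 0.2302, 0.257]
eef_rot: [0.01, 0.669, -0.013, 0.743]
ft_force: [1.2, 0.6, -2.2]
width: 0.0118
t 25.50 G [0.534  0.2303 0.2756] a [ 0.105 -0.006 -0.994] j [ 0.033  0.999 -0.003] w 0.0118 F [ 1.2  0.6 -2.2] q [-1.18  0.17  0.75  1.65 -0.07  1.28  1.11]
0.013 -0.002 -0.027 -0.004 -0.011 0.002
0.032 -0.002 -0.054 -0.004 -0.023 0.002
0.053 -0.002 -0.080 -0.004 -0.035 0.002
0.077 -0.002 -0.104 -0.004 -0.046 0.002
0.101 -0.002 -0.127 -0.004 -0.058 0.002
0.128 -0.002 -0.147 -0.004 -0.070 0.002
0.156 -0.002 -0.166 -0.004 -0.081 0.002
0.185 -0.002 -0.183 -0.004 -0.093 0.002
```

```bash
python3 -m pendant '0.013 0 -0.027 0 -0.011 0;0.032 0 -0.054 0 -0.023 0;0.053 0 -0.08 0 -0.035 0;0.077 0 -0.104 0 -0.046 0;0.101 0 -0.127 0 -0.058 0;0.128 0 -0.147 0 -0.07 0;0.156 0 -0.166 0 -0.081 0;0.185 0 -0.183 0 -0.093 0'; python3 b.py 64
```

```text
time: 26.3
ee_pos: [0.4962, 0.231, 0.2066]
eef_rot: [0.009, 0.615, -0.014, 0.788]
ft_force: [4.7, -1.7, -3.3]
width: 0.0124
t 26.30 G [0.4917 0.2312 0.2247] a [ 0.244 -0.01  -0.97 ] j [ 0.033  0.999 -0.002] w 0.0124 F [ 4.7 -1.7 -3.3] q [-1.3  -0.02  0.68  1.92  0.19  1.05  0.85]
0.028 -0.000 -0.022 -0.004 -0.010 0.003
0.058 -0.000 -0.039 -0.004 -0.022 0.003
0.088 -0.000 -0.054 -0.003 -0.034 0.003
0.120 -0.000 -0.066 -0.003 -0.045 0.003
0.152 -0.000 -0.077 -0.003 -0.057 0.003
0.185 -0.000 -0.085 -0.003 -0.069 0.003
0.219 0.000 -0.090 -0.003 -0.080 0.003
0.253 0.000 -0.094 -0.003 -0.092 0.003
```

```bash
python3 -m pendant '0.028 0 -0.022 0 -0.01 0;0.058 0 -0.039 0 -0.022 0;0.088 0 -0.054 0 -0.034 0;0.12 0 -0.066 0 -0.045 0;0.152 0 -0.077 0 -0.057 0;0.185 0 -0.085 0 -0.069 0;0.219 0 -0.09 0 -0.08 0;0.253 0 -0.094 0 -0.092 0'; python3 b.py 32
```

```text
time: 27.1
ee_pos: [0.4899, 0.231, 0.1404]
eef_rot: [0.009, 0.558, -0.014, 0.829]
ft_force: [7.9, -3.2, 2.3]
width: 0.0117
t 27.10 G [0.4829 0.2313 0.1577] a [ 0.376 -0.014 -0.927] j [ 0.033  0.999 -0.002] w 0.0117 F [ 7.9 -3.2  2.3] q [-1.32 -0.04  0.62  2.11  0.39  0.8   0.61]
0.035 0.000 -0.011 -0.004 -0.011 0.003
0.069 0.001 -0.014 -0.004 -0.022 0.003
0.104 0.001 -0.015 -0.003 -0.034 0.003
0.138 0.001 -0.013 -0.003 -0.045 0.003
0.172 0.001 -0.009 -0.003 -0.057 0.003
0.206 0.001 -0.003 -0.003 -0.069 0.003
0.240 0.001 0.006 -0.003 -0.080 0.003
0.273 0.001 0.017 -0.003 -0.092 0.003
```

```bash
python3 -m pendant '0.035 0 -0.009 0 -0.011 0;0.069 0 -0.012 0 -0.022 0;0.104 0 -0.013 0 -0.034 0;0.138 0 -0.011 0 -0.045 0;0.172 0 -0.007 0 -0.057 0;0.206 0 -0.001 0 -0.069 0;0.24 0 0.008 0 -0.08 0;0.273 0 0.019 0 -0.092 0'; python3 -m pendant '0 0 0 0 0 0;0 0 0 0 0 0;0 0 0 0 0 0' - 4; python3 -m pendant '0 0 0 0 0 0;0 0 0 0 0 0;0 0 0 0 0 0;0 0 0 0 0 0;0 0 0 0 0 0' 0; python3 -m pendant '-0.05 0 0 0 0 0;-0.13 0 0 0 0 0;-0.24 0 0 0 0 0;-0.36 0 0 0 0 0;-0.48 0 0 0 0 0;-0.58 0 0 0 0 0;-0.66 0 0 0 0 0;-0.66 0 0 0 0 0'; python3 - <<'E'
from l import *
st()
for n in("scene","top"):
    a,d=vision.camera(n);cv2.imwrite(f"pics/{n}10.png",a);P=cloud(n,d).reshape(-1,3)
    h=cv2.cvtColor(a,cv2.COLOR_BGR2HSV).reshape(-1,3).astype(int)
    for sg in(1,-1):
        q=P[(abs(P[:,1]-.228-sg*.114)<.006)&(abs(P[:,0]-.604)<.02)&(P[:,2]>.165)&(P[:,2]<.23)];print(n,sg,len(q),q.mean(0).round(4) if len(q) else 0)
    red=((h[:,0]<6)|(h[:,0]>174))&(h[:,1]>130)
    q=P[red&(P[:,0]<.56)&(P[:,0]>.4)&(abs(P[:,1]-.22)<.06)&(P[:,2]>.05)];print("lug",len(q),q.min(0).round(3) if len(q) else 0,q.max(0).round(3) if len(q) else 0)
A=cv2.imread("pics/top10.png")[100:325,40:340];B=cv2.imread("pics/scene10.png")[80:305,210:510]
cv2.imwrite("pics/m10.png",np.clip(1.5*np.hstack([cv2.resize(x,(400,300),interpolation=cv2.INTER_CUBIC) for x in(A,B)]),0,255).astype(np.uint8))
E
```

```text
time: 27.9
ee_pos: [0.5201, 0.2307, 0.0795]
eef_rot: [0.008, 0.5, -0.014, 0.866]
ft_force: [4.9, -2.1, 7.2]
width: 0.012
time: 28.2
ee_pos: [0.5188, 0.2308, 0.0792]
eef_rot: [0.008, 0.501, -0.015, 0.865]
ft_force: [4.4, -1.2, 4.7]
width: 0.0117
time: 28.7
ee_pos: [0.5181, 0.2311, 0.0787]
eef_rot: [0.007, 0.501, -0.014, 0.865]
ft_force: [-0.7, -0.1, -1.0]
width: 0.0405
time: 29.5
ee_pos: [0.4361, 0.2352, 0.2241]
eef_rot: [0.009, 0.501, -0.013, 0.866]
ft_force: [0.2, 0.6, 0.3]
width: 0.0433
t 29.50 G [0.4268 0.2354 0.2403] a [ 0.499 -0.013 -0.867] j [0.031 1.    0.002] w 0.0433 F [0.2 0.6 0.3] q [-1.4  -0.32  0.45  2.18  0.67  1.04  0.3 ]
scene 1 15 [0.5999 0.3382 0.1866]
scene -1 16 [0.6002 0.1131 0.1797]
lug 20 [0.504 0.224 0.095] [0.525 0.232 0.105]
top 1 23 [0.6068 0.3411 0.1821]
top -1 22 [0.6007 0.1138 0.1798]
lug 103 [0.502 0.223 0.09 ] [0.554 0.233 0.108]
```

View pics/m10.png

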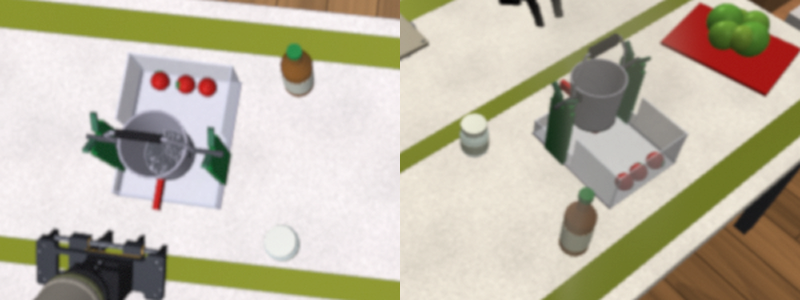

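The pail is empty and upright in the notches, lug over the low end, bail standing, and three tomatoes are visible at the far end. I check the fourth, under the pail, with the wrist camera and confirm that everything is still.

```bash
python3 -m pendant '0 0 0 0 0 0;0 0 0 0 0 0;0 0 0 0 0 0;0 0 0 0 0 0;0 0 0 0 0 0;0 0 0 0 0 0;0 0 0 0 0 0;0 0 0 0 0 0' >/dev/null; python3 - <<'E'
from l import *
for n in("top","scene","wrist"):
    c=cal(n);a,d=vision.camera(n);cv2.imwrite(f"pics/{n}11.png",a);P=cloud(n,d,c);h=cv2.cvtColor(a,cv2.COLOR_BGR2HSV).astype(int)
    m=((h[...,0]<8)|(h[...,0]>172))&(h[...,1]>110)&(P[...,1]<.5)&(P[...,0]<.85)&(d>0)&(P[...,0]>.2)
    k,l,s,ce=cv2.connectedComponentsWithStats(m.astype(np.uint8))
    for i in range(1,k):
        if s[i,4]>12: print(n,ce[i].round(),s[i,4],np.median(P[l==i],0).round(3))
    if n!="wrist":
        Q=P.reshape(-1,3)
        for sg in(1,-1):
            q=Q[(abs(Q[:,1]-.228-sg*.1145)<.004)&(abs(Q[:,0]-.604)<.012)&(Q[:,2]>.165)&(Q[:,2]<.2)];print(n,"pin",sg,len(q),np.median(q,0).round(4) if len(q) else 0)
E
```

```text
top [160. 160.] 134 [0.758 0.277 0.039]
top [179. 163.] 119 [0.758 0.224 0.04 ]
top [195. 165.] 130 [0.756 0.183 0.04 ]
top [158. 245.] 113 [0.528 0.226 0.102]
top pin 1 15 [0.6064 0.3424 0.1799]
top pin -1 12 [0.6007 0.1134 0.1794]
scene [334. 144.] 37 [0.513 0.226 0.1  ]
scene pin 1 5 [0.6048 0.3426 0.1804]
scene pin -1 9 [0.5988 0.113  0.1793]
wrist [283. 207.] 1030 [0.536 0.233 0.1  ]
```

View pics/wrist11.png

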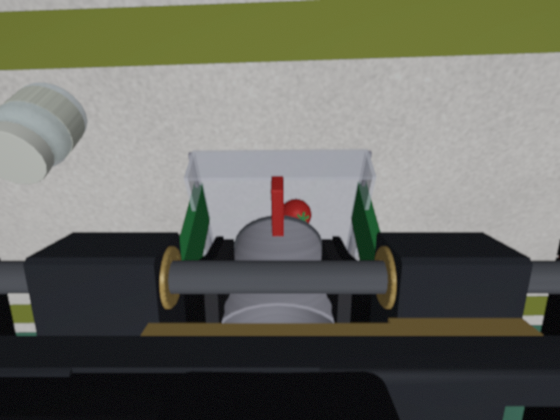

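The wrist view shows the fourth tomato on the crate floor under the pail at (296,212). Both pin tops are at about 0.180 m, which is home. I hand in.

```bash
python3 -c "
from bench import close_job;print(close_job())"
```

```text
the job is handed in; nothing more can be done
None
```

I hung the full pail by its pins in both notches and let go of the bail. I then swung it by the red lug to about 128°, poured all four tomatoes into the crate, and brought it back to hang upright. I handed the job in at about 31 s.

**Last checks:**
- **Pins:** both pin tops read 0.179–0.180 m in both fixed cameras, where about 0.180 m is fully home.
- **Pail:** it is empty and upright, with the lug over the low end.
- **Tomatoes:** three lie at the deep end. The fourth is on the crate floor under the pail, seen only in the wrist picture.
- **Bystanders:** the bottle and jar stand where they were, and the arm never went near the bowl, which the last pictures I viewed did not cover.
- **Robot:** the gripper is clear of everything.

**One mishap:** on the first carry I set the height for the pins but not for the pail's bottom. The pail caught on the −y post and tilted about 45°. I lifted it free with nothing spilled, let it settle level, and carried it over higher. The largest force reading I saw was about 17 N, when the pail seated in the notches. Forces were read only at the end of each move, so brief peaks could have been missed.

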